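Couple a push-type grease gun to a linear stage and hold the stroke

TASK

Pull the red dust cap off the tilted grease nipple on the stage's carriage and drop it into the steel parts dish. Then lift the grease gun out of its stand, press its coupler squarely onto the nipple until it snaps on, keep pushing until the gun's spring is almost fully pressed in, and finish with the gun still gripped and held pressed in like that. Leave the other tools on the bench where they are and do not upset the dish.

Things in the scene. Friction and masses are not known exactly. Their poses are not given: they have to be found in the camera images.
- nipple: brass grease nipple fixed on a sloping block of the carriage. Origin: centre of its hex's underside, on the sloping face (34 x 32 mm); z is its axis, pointing outward, about 30 degrees off vertical, leaning roughly towards the robot. Along z: hex (20 mm across) 0 to 8 mm, neck 6 mm in diameter, round head 10 mm in diameter with its top at 31 mm
- nipple_tip (a point): top of the nipple's head, on its axis, 31 mm from the hex's underside
- cap: red plastic dust cap, loose, 14 g, at first over the nipple with its rim on the hex. Origin: centre of its open rim; z is its axis, to the closed end (away from the nipple). 17 mm outside diameter, 12 mm bore 23.5 mm deep, 34.5 mm long, the last 8 mm a 16 mm knob. It sits loosely (1 mm of play) and is free once drawn 25 mm along the nipple's axis
- cap_center (a point): middle of the dust cap, on its axis, 17 mm from its rim
- dish: round open steel parts dish, loose, 350 g, 112 mm across the rim and 45 mm high, floor 4 mm thick and about 98 mm across inside. Origin: centre of its underside, z up
- stand: grey steel gun stand, fixed: foot 90 x 90 mm, two cheeks 74 mm apart over their outsides (along its y), top plate 70 mm (x) by 80 mm (y) with its upper face at 110 mm and a 30 mm through hole in the middle. Origin: centre of the underside
- gun: push-type grease gun, loose, about 420 g, nose down in the stand, flange on its plate. Origin: centre of the flange's underside; z is its axis, to the rear end (up in the stand); the coupler points along -z. Flange 40 mm diameter, z 0 to 6 mm; ribbed blue round grip 28 mm diameter, 6 to 66 mm; black end cap to 72 mm; barrel 26 mm diameter to -50 mm, then a 10 mm nozzle tube sliding in it
- nozzle (a joint): how far the gun's nozzle is pressed into the barrel, m: 0 at rest (fully out), 0.016 at its stop. Spring: it starts to move at about 8 N and needs about 13 to 14 N near the stop
- coupler_mouth (a point): centre of the coupler's mouth, on the gun's axis, 100 mm from the flange's underside with the spring at rest; axes as the gun's. The coupler is a steel bell, 24 mm across the mouth; a funnel 19 mm wide leads over 7 mm to a 12 mm bore. Inside, four spring jaws snap behind the nipple's head; this takes about 5 to 7 N
- coupler_seat (a point): bottom of the coupler's bore, on the gun's axis, 20 mm inside the mouth; it meets the top of the nipple's head when the coupler has snapped on
- wrench: bystander: combination wrench, 160 mm, lying flat. Origin: its middle, underside
- pliers: bystander: red-handled pliers, about 155 mm, lying flat. Origin: at its pivot
- terminal_box: bystander: red box with yellow lid, 60 by 100 by 32 mm. Origin: centre of the underside
- cartridge: bystander: white grease cartridge with a yellow band standing upright, 48 mm diameter, 125 mm high. Origin: centre of the underside
- screwdriver: bystander: screwdriver with orange handle, 190 mm, lying flat. Origin: its middle
- stage: ball-screw linear stage, fixed, under the carriage: base 130 mm by 420 mm, its length along its y axis, 76 mm high at the end blocks, black motor at its +y end (to 297 mm from the middle). Origin: centre of the underside
- carriage: carriage clamped on the stage's rails, fixed: level plate 124 mm (x) by 130 mm (y), top 45 mm above its origin, carrying near its front edge the sloping block and the nipple (hex underside 78 mm above the origin, 33 mm to its -x). Origin: centre of its underside, 30 mm above the bench

How it is judged:
On the way, in this order (a step that is already met when the one before it is completed fails the run):
1. the dust cap lies released in the parts dish (horizontal distance between cap_center and dish below 0.05 m and z of cap_center in the frame of dish between 0.002 and 0.04 m and linear speed of cap below 0.05 m/s and contact force between the fingers and cap below 0.05 N), for 0.2 s.
2. the gun is lifted out of its stand in the gripper (z of coupler_mouth in the frame of stand above 0.115 m and contact force between the fingers and gun above 2 N), for 0.1 s.
3. the coupler has snapped onto the nipple, square to it (distance between coupler_seat and nipple_tip below 0.003 m and angle between the z axis of gun and the z axis of nipple, either way round below 0.1 rad), for 0.1 s.
At the end, for the whole second after the job is handed in: Cap released in the upright dish; coupler seat within 3 mm of the nipple's top and axes within 0.10 rad; nozzle pressed in over 12 of its 16 mm; fingers hold the gun (over 5 N), the gun bears on the nipple (over 7 N) and not on its stand; no bystander moved 30 mm (all of step 1 and all of step 3 and value of joint nozzle above 0.012 m and contact force between the fingers and gun above 5 N and contact force between gun and nipple above 7 N and contact force between gun and stand below 0.1 N and angle between dish's own z axis and vertical below 0.1 rad and distance of each of wrench, pliers, terminal_box, cartridge, screwdriver from where it was at the start of the episode below 0.03 m); the arm keeps its last pose, push and grip.
It fails at once if a bystander tool, box or cartridge is moved by 30 mm or more (distance of any of wrench, pliers, terminal_box, cartridge, screwdriver from where it was at the start of the episode above 0.03 m).
It fails at once if the dish is tipped or pushed away (angle between dish's own z axis and vertical above 0.5 rad or distance of dish from where it was at the start of the episode above 0.06 m).
It also fails if it takes over 58 s, if anything falls off the work surface, if the arm or the gripper's body presses on something with over 40 N, if the wrist force passes 120 N, or if a joint passes its speed limit or range.

ROBOT

A 7-joint arm with a two-finger parallel gripper is mounted at the origin on the work surface. World frame = base frame: x ahead of the robot, y to its left, z up, the work surface at z = 0. Lengths are in m, angles in rad, forces in N, time in s.
With the tool pointing down it reaches from about 0.425 to 0.925 m from the base axis. Payload 6.8 kg.
Tool frame: the origin (TCP) lies on the centre line of the jaws, within the pads' length; the fingertips stand 11 mm ahead of it and the grasp point (between the pads) lies 8 mm behind it; z points along the fingers, y is the direction in which the jaws open and shut (so a half turn about z gives the same grasp; the last joint's range is limited). The gripper opens to 85 mm and grips with 20 to 120 N. Pads are 22 mm wide; open, the fingers measure 114 mm over their backs; the gripper's body (76 mm by 85 mm) begins 54 mm behind the grasp point. The pads swing forward as they close: fully open they stand 13 mm farther back than shut.
Start: joints at [-1.378, 0.477, 0.022, 1.555, -0.011, 1.109, -0.083], TCP at [0.2, 0.645, 0.217] pointing down, gripper open.
Joint ranges: [-2.96, 2.96], [-0.34, 2.1], [-1.41, 1.46], [0.24, 2.44], [-1.37, 4.51], [0.17, 1.92], [-2.96, 2.96]. Speed limits (rad/s): [2.39, 2.39, 3.14, 3.14, 3.14, 3.14, 3.14].

INTERFACE

Orientations are given as a rotation vector (axis times angle).
In Python, from bench import r gives the robot as it stands.
- The arm moves only by the tool send_rows, never from a script. Its argument "deltas" is a list of rows, each a list of 7 numbers: the opening, from 0 (shut) to 1 (fully open), then the shift along the tool's x, y, z as a fraction of full scale, then the turn, a rotation vector about the tool's x, y, z as a fraction of full scale. In form: [[hand, x, y, z, ax, ay, az], ...]. A call has 1 to 20 rows; each row is the pose to reach, as a shift and turn from the pose commanded when the call began, along the tool's axes at that moment, turning the shorter way round; what a row does not reach only later rows make up. Full scale, the value 1, is 150 mm for a shift and 180 degrees for a turn. A row lasts 1/12 s, in which the tool goes at most 41.7 mm and 7.16 degrees, less where a joint would pass 70% of its speed; a pose out of reach is approached as far as the arm can. A call with a number of a shift or a turn outside -1 to 1 is refused whole. A call with a gripper value outside its range is refused whole. The fingers move at their own pace and stop on an object; "squeeze" is the grip in N (left out, the last holds). Time passes only in rows, so rows that repeat a pose let the fingers close. It gives the time, the measured TCP pose, the force and the opening at its end, in the units of the state.
- r.get_obs(): the state, without advancing time (a new reading comes with each control period).
- r.grab_frame(name): name is "scene" or "top"; returns a dict with "pixels" (400x640x3 uint8, red, green, blue), "camera_matrix" (3x3 intrinsics, pixels), "rvec" (rotation vector, rad) and "tvec" (3), from world to camera coordinates, as OpenCV has them. Camera axes: x right, y down, z forward; pixel columns grow to the right and rows downward; lengths in m; the calibration is good to about 2 mm. A picture is of the moment at which its call begins. There is no depth.
- r.hand_in(): hands the job in, once; it reports no verdict.
The state is a dict: "clock": time; "joints": joint angles; "qvel": joint speeds; "tau": joint torques, N m; "tcp_pos": TCP position; "orientation": TCP orientation; "contact_force": force on the tool from outside, world axes, zero at the start; "moment": the same for the moment, N m; "grip_width": finger opening in m.
Only numpy, scipy, OpenCV 4.12 (cv2) and the standard library are available. Lean on these libraries where they do the work, as an engineer would, in place of code of your own. Each camera call takes 0.05 s, during which the arm holds its last target. There are 200 camera calls.

## Working session

There is one attempt and no reset: what is moved stays moved. The work goes in short steps, Python scripts to look and compute and a tool call to move; the robot and the scene stay as the last step left them, time stands still between calls to the robot, and variables do not carry over. Pictures are saved under pics/ and viewed, about 8 in all and at most 12, crops included, and the job is handed in when it is done.

Besides the shell and the picture viewer there is one more tool, called after "Call:" in YAML: its name, and indented under it one key for each argument. send_rows: Moves the arm, as the interface text tells. Shift numbers are shares of 150 mm and turn numbers shares of 180 degrees, none past 1 either way. Its arguments: {"type":"object","properties":{"deltas":{"type":"array","items":{"type":"array","items":{"type":"number"}}},"squeeze":{"type":"number"}},"required":["deltas"]}

```bash
ls; mkdir -p pics; cat > h.py <<'E'
import numpy as np, cv2
from scipy.spatial.transform import Rotation as R
from bench import r
def grab(n):
    f=r.grab_frame(n); f={k:np.array(v) for k,v in f.items()}
    f['R']=cv2.Rodrigues(f['rvec'].astype(float))[0]; f['t']=f['tvec'].reshape(3); return f
def ray(f,u,v):
    d=f['R'].T@np.linalg.inv(f['camera_matrix'])@np.array([u,v,1.]); return -f['R'].T@f['t'],d/np.linalg.norm(d)
def plane(f,u,v,z):
    c,d=ray(f,u,v); return c+d*(z-c[2])/d[2]
def two(f,p,g,q):
    c,d=ray(f,*p); e,k=ray(g,*q)
    s=np.linalg.lstsq(np.c_[d,-k],e-c,rcond=None)[0]; a=c+d*s[0]; b=e+k*s[1]; return (a+b)/2,np.linalg.norm(a-b)
def proj(f,p):
    x=f['camera_matrix']@(f['R']@np.array(p)+f['t']); return x[:2]/x[2]
def save(f,n,box=None,s=1):
    im=f['pixels'][:,:,::-1]
    if box: im=im[box[1]:box[3],box[0]:box[2]]
    cv2.imwrite('pics/'+n,cv2.resize(im,None,fx=s,fy=s,interpolation=cv2.INTER_CUBIC))
E
python3 - <<'E'
from h import *
for n in('scene','top'):
    f=grab(n); save(f,n+'0.png',s=1.25); np.savez(n+'0.npz',**f); print(n,-f['R'].T@f['t'],f['R'][2],f['camera_matrix'][0,0])
print(r.get_obs())
E
```

```text
pics
scene [1.0710197  0.83091292 1.11630566] [-0.34368047 -0.59570829 -0.72595824] 483.2078336635602
top [ 0.46818332 -0.03650075  1.66866032] [ 0.05898265  0.00525216 -0.99824519] 484.4885899776865
{'clock': 0.1, 'joints': array([-1.37808905,  0.47772422,  0.02233017,  1.55632904, -0.01152942,
        1.10932355, -0.08311193]), 'qvel': array([-0.00059399, -0.00165798, -0.00017785, -0.00366976,  0.00074201,
        0.00112376,  0.00053629]), 'tau': array([ 4.55117261e-03, -5.97758567e+01,  1.61372188e+00, -2.81950593e+01,
        1.28253020e-02,  5.08413112e-03, -1.35996225e-05]), 'tcp_pos': array([0.19982778, 0.64416139, 0.21592811]), 'orientation': array([-4.70693551e-01, -3.10596818e+00,  2.59010702e-03]), 'contact_force': array([ 0.33802096, -0.29988869,  0.28451123]), 'moment': array([-0.02608343,  0.03251527, -0.02192184]), 'grip_width': 0.08520273276963178}
```

View pics/scene0.png

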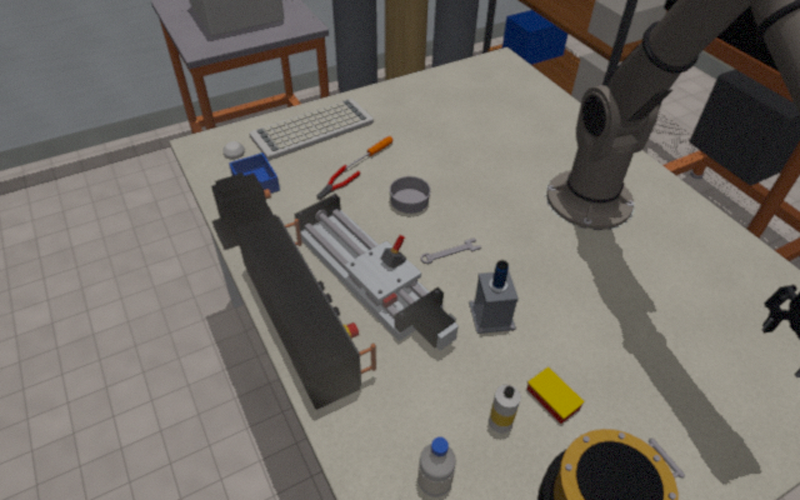

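View pics/top0.png

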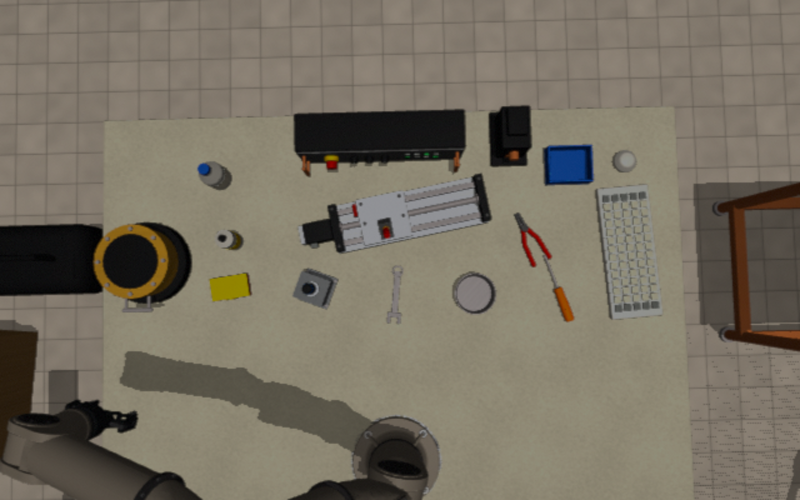

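Scene: cap near (318,194) native, gun (400,220), dish (328,156). Top: cap (309,184), gun (248,231), dish (379,234). Next, a close crop of both, combined, with masks.

```bash
python3 - <<'E'
from h import *
S=dict(np.load('scene0.npz'));T=dict(np.load('top0.npz'))
def crop(f,x,y,w,h): return cv2.resize(f['pixels'][y:y+h,x:x+w,::-1],None,fx=6,fy=6,interpolation=cv2.INTER_CUBIC)
a=np.hstack([crop(S,290,170,65,50),crop(T,278,150,65,50)])
b=np.hstack([crop(S,370,200,65,50),crop(T,225,206,65,50)])
cv2.imwrite('pics/crop.png',np.vstack([a,b]))
def blob(f,m,box):
    M=np.zeros(m.shape,np.uint8); x,y,X,Y=box; M[y:Y,x:X]=m[y:Y,x:X]
    n,l,st,c=cv2.connectedComponentsWithStats(M); i=1+np.argmax(st[1:,4]); 
    v,u=np.nonzero(l==i); P=np.c_[u,v]; mu=P.mean(0); w,V=np.linalg.eigh(np.cov((P-mu).T)); d=V[:,1]; s=(P-mu)@d
    return mu,len(P),mu+d*s.min(),mu+d*s.max(),st[i]
for n,f,b in(('S',S,(300,180,340,215)),('T',T,(295,170,325,195))):
    r_,g,bl=[f['pixels'][:,:,i].astype(int) for i in range(3)]
    print(n,'cap',blob(f,(r_>g+60)&(r_>bl+60),b))
for n,f,b in(('S',S,(370,195,435,250)),('T',T,(225,206,290,256))):
    r_,g,bl=[f['pixels'][:,:,i].astype(int) for i in range(3)]
    print(n,'gun blue',blob(f,(bl>r_+12)&(bl>g+5),b))
    print(n,'dark',blob(f,(r_+g+bl<110),b))
E
```

```text
S cap (array([318.44186047, 193.97674419]), 43, array([321.2953104 , 188.62432039]), array([315.81614727, 198.90198561]), array([315, 189,   8,  11,  43], dtype=int32))
T cap (array([308.81818182, 186.06060606]), 33, array([307.878823  , 182.02822868]), array([309.69800092, 189.83739783]), array([307, 182,   5,   9,  33], dtype=int32))
S gun blue (array([399.51369863, 221.63013699]), 146, array([401.6200156 , 212.93855508]), array([397.40295346, 230.33999158]), array([394, 212,  13,  19, 146], dtype=int32))
S dark (array([400.04733728, 219.31952663]), 169, array([402.26074851, 209.05623377]), array([397.91696987, 229.19775636]), array([395, 209,  11,  21, 169], dtype=int32))
T gun blue (array([248.8       , 231.26666667]), 15, array([249.66361024, 228.18603337]), array([247.69851973, 235.19581973]), array([247, 228,   4,   8,  15], dtype=int32))
T dark (array([246.46268657, 230.44776119]), 67, array([251.06663508, 230.18994782]), array([241.92729936, 230.70173525]), array([242, 227,  10,   8,  67], dtype=int32))
```

View pics/crop.png

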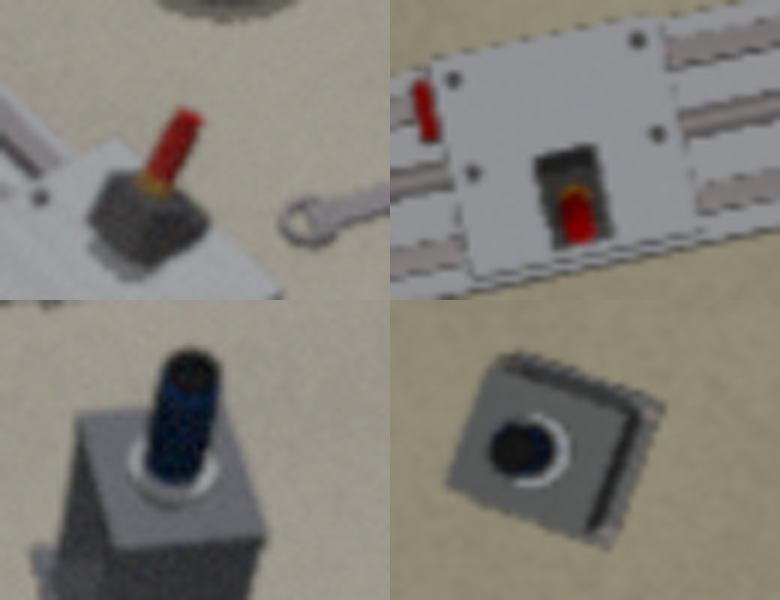

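```bash
python3 - <<'E'
from h import *
np.set_printoptions(precision=4,suppress=True)
S=dict(np.load('scene0.npz'));T=dict(np.load('top0.npz'))
s=lambda u,v,x,y:(x+u/6-.4,y+v/6-.4)
H=[s(u-390,v,278,150) for u,v in((453,80),(638,40),(473,173),(657,133))]
P=np.array([plane(T,*h,.075) for h in H]); print('holes',P,P.mean(0))
ay=P[0]-P[1]+P[2]-P[3]; ax=P[0]-P[2]+P[1]-P[3]; print('yaw of y',np.degrees(np.arctan2(-ay[0],ay[1])),'x',np.degrees(np.arctan2(ax[1],ax[0])))
k=two(S,s(190,114,290,170),T,s(580,240-4,278,150));print('knob',k)
m=two(S,(318.4,194),T,(308.8,186.1));print('mid',m)
b=two(S,s(158,186,290,170),T,s(573,194,278,150));print('rim',b)
d=k[0]-b[0];print('axis',d,np.linalg.norm(d),d/np.linalg.norm(d),np.degrees(np.arccos(d[2]/np.linalg.norm(d))),np.degrees(np.arctan2(d[1],d[0])))
print('gun flange T',plane(T,*s(534-390,150,225,206),.116),'S',plane(S,*s(173,172,370,200),.116))
print('gun top T',plane(T,*s(521-390,147,225,206),.182),'S',plane(S,*s(190,72,370,200),.182), 'two',two(S,s(190,72,370,200),T,s(521-390,147,225,206)))
# stand top plate corners (top view)
C=np.array([plane(T,*s(u-390,v-300,225,206),.110) for u,v in((497,357),(637,408),(592,545),(447,488))]);print('plate',C,C.mean(0),np.linalg.norm(C-np.roll(C,-1,0),axis=1))
# dish
g=cv2.cvtColor(T['pixels'],cv2.COLOR_RGB2GRAY)
c=cv2.HoughCircles(cv2.resize(g[205:265,350:410],None,fx=4,fy=4,interpolation=cv2.INTER_CUBIC),cv2.HOUGH_GRADIENT,1,50,param1=80,param2=20,minRadius=55,maxRadius=85);print(c)
u,v,rr=c[0,0];print('dish T',plane(T,350+u/4-.4,205+v/4-.4,.045),plane(T,350+(u+rr)/4,205+v/4,.045))
E
```

```text
holes [[ 0.6895  0.0751  0.075 ]
 [ 0.709  -0.0275  0.075 ]
 [ 0.6376  0.0652  0.075 ]
 [ 0.6571 -0.0367  0.075 ]] [0.6733 0.019  0.075 ]
yaw of y 10.815053844406382 x 10.436118198281964
knob (array([ 0.5569, -0.1817, -0.0258]), np.float64(0.11775435927417967))
mid (array([0.6064, 0.0066, 0.1285]), np.float64(0.0011087470013853573))
rim (array([ 0.5821, -0.1801, -0.0681]), np.float64(0.12645622243172785))
axis [-0.0253 -0.0017  0.0422] 0.04924830061218662 [-0.513  -0.0344  0.8577] 30.938111679194954 -176.16375191981317
gun flange T [0.4691 0.2034 0.116 ] S [0.4709 0.2086 0.116 ]
gun top T [0.4707 0.1998 0.182 ] S [0.4715 0.2068 0.182 ] two (array([0.4693, 0.2019, 0.1762]), np.float64(0.0036895404933813335))
plate [[0.5194 0.2233 0.11  ]
 [0.4902 0.1487 0.11  ]
 [0.4176 0.1741 0.11  ]
 [0.45   0.2512 0.11  ]] [0.4693 0.1993 0.11  ] [0.0802 0.0769 0.0836 0.0748]
[[[121.5 120.5  63.5]]]
dish T [ 0.4443 -0.2246  0.045 ] [ 0.4416 -0.2789  0.045 ]
```

```bash
cat >> h.py <<'E'
np.set_printoptions(precision=4,suppress=True)
def frame(n,az):
    "tool pointing along -n, jaw axis y horizontal-ish near azimuth az (deg)"
    z=-np.array(n)/np.linalg.norm(n); y=np.array([np.cos(np.radians(az)),np.sin(np.radians(az)),0]); y-=z*(y@z); y/=np.linalg.norm(y)
    return np.c_[np.cross(y,z),y,z]
def go(p,Rt=None):
    "shift and turn (shares) from the measured pose to p, Rt"
    o=r.get_obs(); R0=R.from_rotvec(o['orientation']).as_matrix()
    s=R0.T@(np.array(p)-o['tcp_pos'])/.15; w=np.zeros(3) if Rt is None else R.from_matrix(R0.T@Rt).as_rotvec()/np.pi
    print('tcp',o['tcp_pos'],'shift',s,'turn',w,'deg',np.linalg.norm(w)*180); return s,w
E
python3 - <<'E'
from h import *
S=dict(np.load('scene0.npz'));T=dict(np.load('top0.npz'))
s=lambda u,v,x,y:(x+u/6-.4,y+v/6-.4)
k=two(S,s(190,114,290,170),T,s(580-390,240-4,278,150));b=two(S,s(158,186,290,170),T,s(573-390,194,278,150));print(k,b)
d=k[0]-b[0];L=np.linalg.norm(d);print('axis',L,np.degrees(np.arccos(d[2]/L)),np.degrees(np.arctan2(d[1],d[0])))
m=np.array([.6064,.0066,.1285])
for az in (180,190,200):
  n=np.array([.5*np.cos(np.radians(az)),.5*np.sin(np.radians(az)),.866])
  U=m-n*.0253
  print(az,'U',U,[ (proj(f,U+n*.008),proj(f,U+n*.0425)) for f in (S,T)])
o=r.get_obs();print(R.from_rotvec(o['orientation']).as_matrix())
n=[.5*np.cos(np.radians(190.5)),.5*np.sin(np.radians(190.5)),.866]
for az in(100.5,-79.5): go([.5,0.05,.33],frame(n,az))
E
```

```text
(array([0.5962, 0.0048, 0.1438]), np.float64(0.0015750794787311713)) (array([0.6192, 0.0105, 0.1116]), np.float64(0.004225622593640027))
axis 0.04000611394946854 36.3148488543234 -166.12948594241453
180 U [0.6191 0.0066 0.1066] [(array([315.8501, 198.679 ]), array([321.3604, 189.3332])), (array([308.9643, 183.6912]), array([308.8109, 188.2467]))]
190 U [0.6189 0.0088 0.1066] [(array([316.1411, 199.004 ]), array([321.0648, 189.0126])), (array([308.4994, 183.7437]), array([309.2824, 188.1934]))]
200 U [0.6183 0.0109 0.1066] [(array([316.5048, 199.2881]), array([320.6971, 188.7329])), (array([308.0505, 183.8759]), array([309.7376, 188.0592]))]
[[-0.9551  0.2963 -0.0004]
 [ 0.2963  0.9551 -0.0016]
 [-0.0001 -0.0017 -1.    ]]
tcp [0.1998 0.6442 0.2159] shift [-3.085  -3.1916 -0.7549] turn [-0.0408 -0.1635 -0.1504] deg 40.65238063781209
tcp [0.1998 0.6442 0.2159] shift [-3.085  -3.1916 -0.7549] turn [-0.22    0.055   0.8206] deg 153.25318012890256
```

Call:
send_rows:
  deltas:
    - [1,-0.2,-0.2,-0.2,0,0,0]
    - [1,-0.4,-0.4,-0.4,0,0,0]
    - [1,-0.6,-0.6,-0.6,0,0,0]
    - [1,-0.8,-0.8,-0.76,0,0,0]
    - [1,-1,-1,-0.76,0,0,0]

```text
clock: 0.52
tcp_pos: [0.2832, 0.4874, 0.3241]
orientation: [0.469, 3.106, 0.005]
contact_force: [1.4, 0.9, 0.2]
grip_width: 0.0857
```

Call:
send_rows:
  deltas:
    - [1,-0.2,-0.2,0,0,0,0]
    - [1,-0.4,-0.4,0,0,0,0]
    - [1,-0.6,-0.6,0,0,0,0]
    - [1,-0.8,-0.8,0,0,0,0]
    - [1,-1,-1,0,0,0,0]

```text
clock: 0.93
tcp_pos: [0.3802, 0.3009, 0.3215]
orientation: [-0.471, -3.106, 0.0]
contact_force: [0.7, 0.6, 1.1]
grip_width: 0.0855
```

Call:
send_rows:
  deltas:
    - [1,-0.2,-0.2,0,0,0,0]
    - [1,-0.4,-0.4,0,0,0,0]
    - [1,-0.6,-0.6,0,0,0,0]
    - [1,-0.8,-0.8,0,0,0,0]
    - [1,-1,-1,0,0,0,0]
    - [1,-1,-1,0,0,0,0]

```text
clock: 1.43
tcp_pos: [0.4812, 0.107, 0.3219]
orientation: [0.488, 3.102, -0.003]
contact_force: [-0.7, -0.9, 0.6]
grip_width: 0.0858
```

```bash
python3 - <<'E'
from h import *
a=np.radians(190.5);n=np.array([.5*np.cos(a),.5*np.sin(a),.866])
print(r.get_obs()['joints'])
go(np.array([.6064,.0066,.1285])+n*.1,frame(n,100.5))
E
```

```text
[-0.7369  0.0709  0.4177  1.8629 -0.0276  1.2132  0.9485]
tcp [0.4812 0.107  0.3219] shift [-0.705  -0.5383  0.7144] turn [-0.042  -0.1627 -0.1537] deg 40.98941348038594
```

Call:
send_rows:
  deltas:
    - [0.6,-0.1,-0.08,0.1,-0.006,-0.023,-0.022]
    - [0.6,-0.2,-0.16,0.2,-0.012,-0.046,-0.044]
    - [0.6,-0.3,-0.23,0.3,-0.018,-0.07,-0.066]
    - [0.6,-0.4,-0.31,0.41,-0.024,-0.093,-0.088]
    - [0.6,-0.5,-0.38,0.51,-0.03,-0.116,-0.11]
    - [0.6,-0.6,-0.46,0.61,-0.036,-0.14,-0.132]
    - [0.6,-0.705,-0.538,0.714,-0.042,-0.163,-0.154]
    - [0.6,-0.705,-0.538,0.714,-0.042,-0.163,-0.154]
    - [0.6,-0.705,-0.538,0.714,-0.042,-0.163,-0.154]
  squeeze: 25

```text
clock: 2.18
tcp_pos: [0.5535, 0.0044, 0.2118]
orientation: [-0.252, 2.611, 0.069]
contact_force: [-0.8, -0.1, -0.5]
grip_width: 0.0512
```

```bash
python3 - <<'E'
from h import *
a=np.radians(190.5);n=np.array([.5*np.cos(a),.5*np.sin(a),.866])
S=grab('scene');T=grab('top')
go(np.array([.6064,.0066,.1285])+n*.0,frame(n,100.5)); print(r.get_obs()['joints'],r.get_obs()['grip_width'])
def crop(f,x,y,w,h): return cv2.resize(f['pixels'][y:y+h,x:x+w,::-1],None,fx=4,fy=4,interpolation=cv2.INTER_CUBIC)
cv2.imwrite('pics/above.png',np.hstack([crop(S,270,120,95,100),crop(T,260,130,95,100)]))
E
```

```text
tcp [0.5552 0.0069 0.2142] shift [-0.0057 -0.0695  0.6617] turn [ 0.0025 -0.0007  0.002 ] deg 0.582291963225813
[-0.5629  0.047   0.4937  2.2696 -0.266   0.3228  1.9174] 0.051319408116406735
```

View pics/above.png

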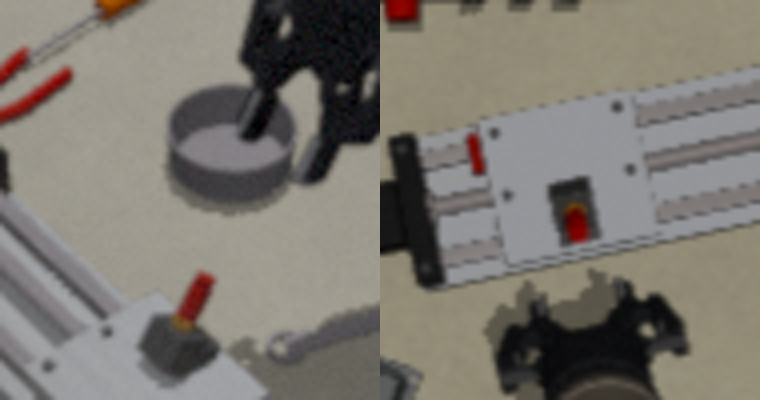

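Picture: jaws behind and above the cap (top view fingers at crop (540,290)/(625,290), cap (575,225)), dish and cap clear. Move partway, then re-measure.

Call:
send_rows:
  deltas:
    - [0.6,0,-0.05,0.1,0,0,0]
    - [0.6,0,-0.07,0.25,0.002,0,0.002]
    - [0.6,0,-0.07,0.25,0.002,0,0.002]
    - [0.6,0,-0.07,0.25,0.002,0,0.002]
    - [0.6,0,-0.07,0.25,0.002,0,0.002]

```text
clock: 2.7
tcp_pos: [0.5764, 0.0012, 0.1829]
orientation: [-0.245, 2.608, 0.067]
contact_force: [-0.4, -0.6, 0.6]
grip_width: 0.0515
```

```bash
python3 - <<'E'
from h import *
a=np.radians(190.5);n=np.array([.5*np.cos(a),.5*np.sin(a),.866])
go(np.array([.6064,.0066,.1285])+n*.0,frame(n,100.5)); o=r.get_obs();print(o['joints'],o['qvel'],o['contact_force'])
E
```

```text
tcp [0.5764 0.0012 0.1829] shift [ 0.0053 -0.0024  0.4156] turn [0.0008 0.     0.001 ] deg 0.23472591090730602
[-0.472   0.1497  0.4354  2.2588 -0.5248  0.2582  2.1764] [-0.0053 -0.0175  0.01    0.0058 -0.0128 -0.006   0.0213] [-0.4331 -0.5659  0.5691]
```

Call:
send_rows:
  deltas:
    - [0.6,0.005,0,0.1,0,0,0]
    - [0.6,0.005,0,0.2,0,0,0]
    - [0.6,0.005,0,0.25,0,0,0]
    - [0.6,0.005,0,0.25,0,0,0]
    - [0.6,0.005,0,0.25,0,0,0]

```text
clock: 3.12
tcp_pos: [0.5941, 0.0041, 0.1501]
orientation: [-0.244, 2.607, 0.066]
contact_force: [-0.4, 0.6, 0.7]
grip_width: 0.0509
```

```bash
python3 - <<'E'
from h import *
a=np.radians(190.5);n=np.array([.5*np.cos(a),.5*np.sin(a),.866])
go(np.array([.6064,.0066,.1285])+n*.0,frame(n,100.5)); o=r.get_obs();print(o['joints'],o['contact_force'])
f=grab('top');g=grab('scene')
def crop(f,x,y,w,h): return cv2.resize(f['pixels'][y:y+h,x:x+w,::-1],None,fx=6,fy=6,interpolation=cv2.INTER_CUBIC)
cv2.imwrite('pics/near.png',np.hstack([crop(g,285,150,65,70),crop(f,275,150,65,70)]))
E
```

```text
tcp [0.5941 0.0041 0.1501] shift [-0.0004  0.0013  0.1668] turn [0.0007 0.0002 0.0009] deg 0.2072622907589436
[-0.3381  0.2381  0.2935  2.2444 -0.7218  0.1924  2.3654] [-0.4283  0.5508  0.6993]
```

View pics/near.png

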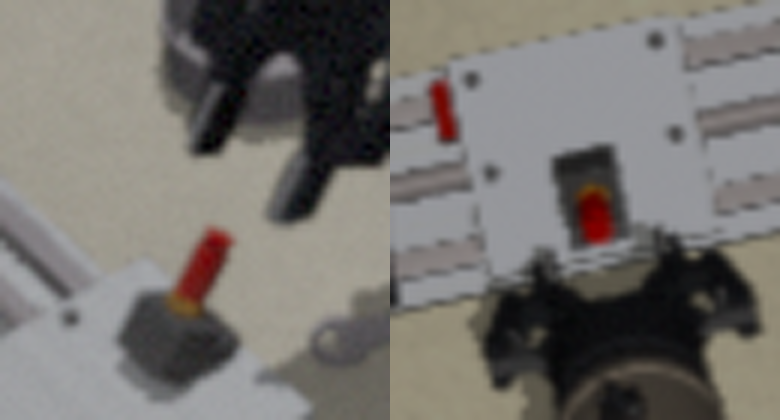

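```bash
python3 - <<'E'
from h import *
g=grab('scene');f=grab('top');o=r.get_obs();Rt=R.from_rotvec(o['orientation']).as_matrix();p=o['tcp_pos']
for nm,d in(('tip',.011),('tcp',0),('open tip?',-.002)):
  q=p+Rt[:,2]*d; print(nm,q,(proj(g,q)-[284.6,149.6])*6,(proj(f,q)-[274.6,149.6])*6+[390,0])
for s in(1,-1):
  q=p+Rt[:,2]*.005+s*Rt[:,1]*.03; print((proj(g,q)-[284.6,149.6])*6,(proj(f,q)-[274.6,149.6])*6+[390,0])
print(two(g,(284.6+247/6,149.6+182/6),f,(274.6+(600-390)/6,149.6+251/6)))
print(two(g,(284.6+217/6,149.6+238/6),f,(274.6+(597-390)/6,149.6+238/6)))
E
```

```text
tip [0.5996 0.0049 0.1407] [215.4683 241.3244] [598.5176 228.9093]
tcp [0.5941 0.0039 0.1503] [224.9249 221.9033] [600.1883 237.6158]
open tip? [0.5932 0.0037 0.152 ] [226.6509 218.3586] [600.4944 239.2108]
[261.7212 266.9512] [543.611  245.6423]
[180.4516 195.3661] [655.2286 221.6493]
(array([0.5844, 0.0042, 0.1725]), np.float64(0.002279425251322034))
(array([0.5964, 0.0048, 0.141 ]), np.float64(0.003954205083444243))
```

The tips triangulate to about 24 mm behind the reported TCP (scene crop (205,150)/(290,215)), which disagrees with the tool description. I'll narrow the jaws in place and check again.

Call:
send_rows:
  deltas:
    - [0.33,0,0,0,0,0,0]
    - [0.33,0,0,0,0,0,0]
    - [0.33,0,0,0,0,0,0]
    - [0.33,0,0,0,0,0,0]

```text
clock: 3.65
tcp_pos: [0.5939, 0.0038, 0.1493]
orientation: [-0.244, 2.608, 0.065]
contact_force: [-0.6, 0.3, 0.4]
grip_width: 0.0282
```

```bash
python3 - <<'E'
from h import *
o=r.get_obs();f=grab('top');g=grab('scene');print(o['tcp_pos'],o['joints'],o['grip_width'],o['contact_force'],r.get_obs()['joints'])
def crop(f,x,y,w,h): return cv2.resize(f['pixels'][y:y+h,x:x+w,::-1],None,fx=8,fy=8,interpolation=cv2.INTER_CUBIC)
a,b=crop(g,300,165,48,48),crop(f,285,160,48,48)
Rt=R.from_rotvec(o['orientation']).as_matrix();p=o['tcp_pos']
for d in(.011,-.025):
  for s in(.014,-.014):
    q=p+Rt[:,2]*d+Rt[:,1]*s
    for im,F,x,y in((a,g,300,165),(b,f,285,160)): cv2.circle(im,tuple(int(v) for v in (proj(F,q)-[x-.4,y-.4])*8),4,(0,255,0) if d>0 else (255,255,0),1)
cv2.imwrite('pics/near2.png',np.hstack([a,b]))
E
```

```text
[0.5939 0.0038 0.1493] [-0.3373  0.2396  0.2929  2.2448 -0.7251  0.1913  2.3689] 0.028238762208605047 [-0.5533  0.3009  0.4158] [-0.3371  0.2399  0.2928  2.2448 -0.7252  0.1913  2.369 ]
```

View pics/near2.png

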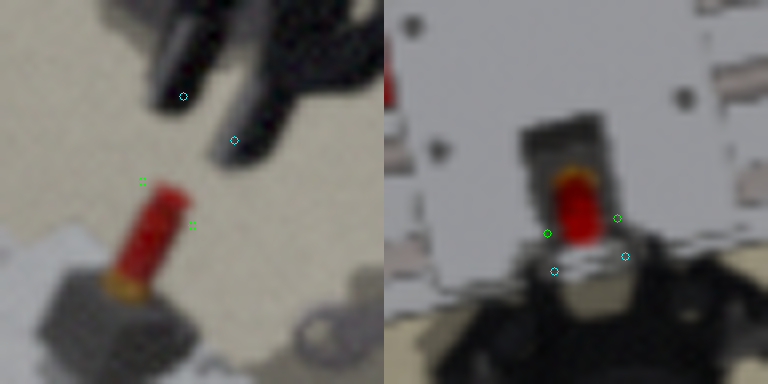

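Both views agree again: the real fingertips are about 16–18 mm behind the reported TCP, on its axis. I'll treat the real grasp point as TCP − 35 mm. Joint 6 is also near its limit, so I'll tilt the tool only 15° and let the flat pads hold the cap at an angle.

```bash
cat >> h.py <<'E'
AZ=np.radians(190.5)
def tilt(deg): b=np.radians(deg); return np.array([np.sin(b)*np.cos(AZ),np.sin(b)*np.sin(AZ),np.cos(b)])
n=tilt(30); M=np.array([.6064,.0066,.1285]); U=M-.025*n
OFF=.035
def grasp(G,t):  # TCP for real grasp point G with tool tilt t
    F=frame(tilt(t),100.5); return G+OFF*F[:,2],F
E
python3 - <<'E'
from h import *
G=U+n*.032
for k in (.04,0): go(*grasp(G+n*k,15)); print(grasp(G+n*k,15)[0])
E
```

```text
tcp [0.5939 0.0037 0.1491] shift [0.0553 0.0038 0.0739] turn [0.0004 0.0833 0.0009] deg 14.990695486302803
[0.5922 0.004  0.1354]
tcp [0.5939 0.0037 0.1491] shift [0.0553 0.0034 0.3406] turn [0.0004 0.0833 0.0009] deg 14.990695486302803
[0.6119 0.0076 0.1008]
```

Call:
send_rows:
  deltas:
    - [0.6,0.02,0,-0.05,0,0.03,0]
    - [0.6,0.04,0,-0.02,0,0.06,0]
    - [0.6,0.055,0.003,0.02,0,0.083,0.001]
    - [0.6,0.055,0.003,0.07,0,0.083,0.001]
    - [0.6,0.055,0.003,0.07,0,0.083,0.001]

```text
clock: 4.17
tcp_pos: [0.5927, 0.0049, 0.1347]
orientation: [-0.267, 2.867, 0.036]
contact_force: [0.6, 0.1, 0.9]
grip_width: 0.0514
```

```bash
python3 - <<'E'
from h import *
G=U+n*.032
go(*grasp(G,15)); print(r.get_obs()['joints'])
E
```

```text
tcp [0.5927 0.0049 0.1347] shift [-0.0656 -0.0057  0.2518] turn [0.0003 0.0005 0.0008] deg 0.17922733198492324
[-0.5844  0.3636  0.5947  2.0751 -0.471   0.5433  2.0887]
```

j6 is now 0.54, safe. Go down and look before closing.

Call:
send_rows:
  deltas:
    - [0.6,-0.02,-0.002,0.09,0,0,0]
    - [0.6,-0.045,-0.004,0.18,0,0,0]
    - [0.6,-0.066,-0.006,0.25,0,0,0]
    - [0.6,-0.066,-0.006,0.25,0,0,0]
    - [0.6,-0.066,-0.006,0.25,0,0,0]

```text
clock: 4.58
tcp_pos: [0.61, 0.0057, 0.1015]
orientation: [-0.262, 2.869, 0.037]
contact_force: [0.3, -0.1, 0.1]
grip_width: 0.0508
```

```bash
python3 - <<'E'
from h import *
o=r.get_obs();f=grab('top');g=grab('scene');print(o['tcp_pos'],o['contact_force'])
def crop(f,x,y,w,h): return cv2.resize(f['pixels'][y:y+h,x:x+w,::-1],None,fx=8,fy=8,interpolation=cv2.INTER_CUBIC)
a,b=crop(g,292,165,48,48),crop(f,285,160,48,48)
cv2.imwrite('pics/cap1.png',np.hstack([a,b]))
E
```

```text
[0.61   0.0057 0.1015] [ 0.3202 -0.0728  0.0935]
```

View pics/cap1.png

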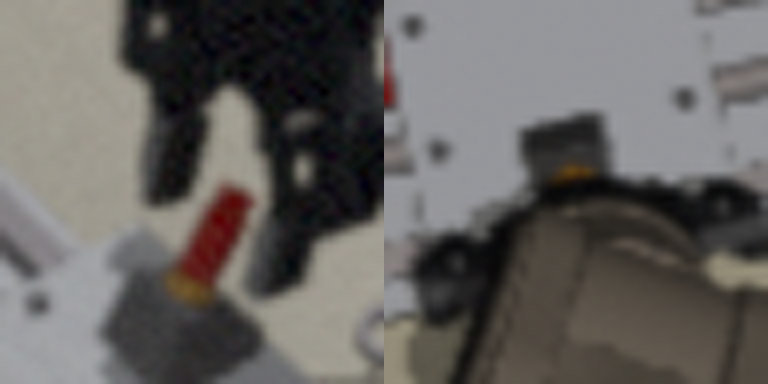

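Tips at crop (168,200)/(270,295) straddle the cap about mid-length; advance 5 mm more and close.

Call:
send_rows:
  deltas:
    - [0.6,-0.005,0,0.035,0,0,0]
    - [0.3,-0.005,0,0.035,0,0,0]
    - [0.1,-0.005,0,0.035,0,0,0]
    - [0,-0.005,0,0.035,0,0,0]
    - [0,-0.005,0,0.035,0,0,0]
    - [0,-0.005,0,0.035,0,0,0]
    - [0,-0.005,0,0.035,0,0,0]
    - [0,-0.005,0,0.035,0,0,0]
    - [0,-0.005,0,0.035,0,0,0]
  squeeze: 25

```text
clock: 5.43
tcp_pos: [0.6126, 0.0092, 0.0975]
orientation: [-0.267, 2.869, 0.041]
contact_force: [-2.8, 4.5, 2.4]
grip_width: 0.0156
```

```bash
python3 - <<'E'
from h import *
o=r.get_obs();print(o['tcp_pos'],o['contact_force'],o['grip_width'])
go(o['tcp_pos']+n*.045)
E
```

```text
[0.6126 0.0092 0.0975] [-2.8239  4.4972  2.4156] 0.015613218824681195
tcp [0.6126 0.0092 0.0975] shift [ 0.0776  0.0014 -0.2898] turn [0. 0. 0.] deg 0.0
```

Call:
send_rows:
  deltas:
    - [0,0.013,0,-0.048,0,0,0]
    - [0,0.026,0,-0.096,0,0,0]
    - [0,0.039,0,-0.145,0,0,0]
    - [0,0.052,0,-0.19,0,0,0]
    - [0,0.065,0,-0.24,0,0,0]
    - [0,0.078,0.001,-0.29,0,0,0]
    - [0,0.078,0.001,-0.4,0,0,0]
    - [0,0.078,0.001,-0.6,0,0,0]
    - [0,0.078,0.001,-0.6,0,0,0]
    - [0,0.078,0.001,-0.6,0,0,0]

```text
clock: 6.27
tcp_pos: [0.5798, 0.0003, 0.1832]
orientation: [-0.263, 2.864, 0.038]
contact_force: [-0.2, 0.0, -0.8]
grip_width: 0.0155
```

```bash
python3 - <<'E'
from h import *
f=grab('top');g=grab('scene');o=r.get_obs();print(o['tcp_pos'],o['contact_force'],o['grip_width'],o['joints'])
def crop(f,x,y,w,h): return cv2.resize(f['pixels'][y:y+h,x:x+w,::-1],None,fx=8,fy=8,interpolation=cv2.INTER_CUBIC)
a,b=crop(g,292,145,48,65),crop(f,285,160,48,65)
cv2.imwrite('pics/cap2.png',np.hstack([a,b]))
print('over dish'); go([.4443,-.2246,.20],frame([0,0,1],100.5)); go([.4443,-.2246,.20],frame([0,0,1],60))
E
```

```text
[0.5787 0.0007 0.1812] [-1.4162 -0.6442 -0.6771] 0.01589241974148678 [-0.6666  0.2711  0.6807  2.0675 -0.3647  0.6293  1.9993]
over dish
tcp [0.5787 0.0007 0.1812] shift [ 1.0828 -1.3128 -0.4233] turn [0.0005 0.0836 0.0001] deg 15.049089516995162
tcp [0.5787 0.0007 0.1812] shift [ 1.0828 -1.3128 -0.4233] turn [0.03   0.0799 0.2238] deg 43.107138818447815
```

View pics/cap2.png

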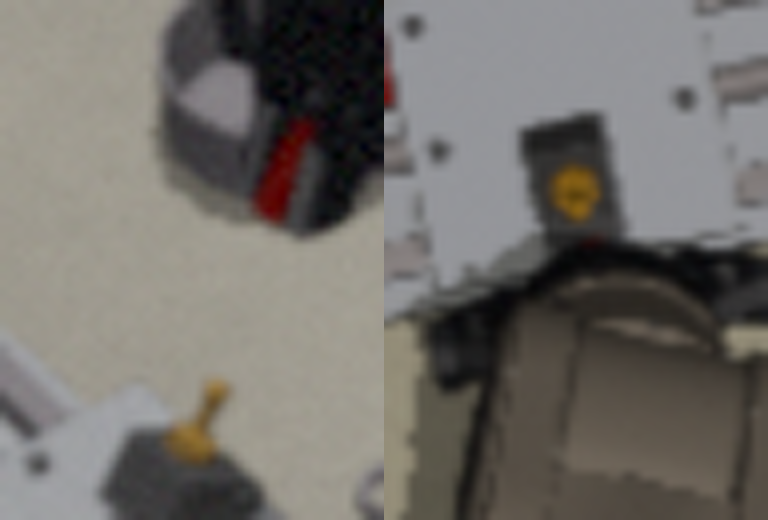

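Cap is between the pads and off the nipple (exposed brass head at scene crop (217,388), top crop (575,190)). To the dish.

Call:
send_rows:
  deltas:
    - [0,0.1,-0.1,-0.15,0,0.017,0]
    - [0,0.25,-0.3,-0.2,0,0.034,0]
    - [0,0.4,-0.5,-0.2,0,0.05,0]
    - [0,0.55,-0.65,-0.2,0,0.067,0]
    - [0,0.6,-0.75,-0.2,0,0.084,0]
    - [0,0.6,-0.75,-0.2,0,0.084,0]
    - [0,0.6,-0.75,-0.2,0,0.084,0]

```text
clock: 6.95
tcp_pos: [0.5064, -0.1277, 0.1857]
orientation: [0.285, -3.126, -0.001]
contact_force: [0.4, 0.2, -0.5]
grip_width: 0.0154
```

```bash
python3 - <<'E'
from h import *
go([.4443,-.2246,.14],frame([0,0,1],100.5)); print(r.get_obs()['joints'])
E
```

```text
tcp [ 0.5064 -0.1277  0.1857] shift [ 0.5236 -0.5604  0.3058] turn [ 0.0002 -0.0007 -0.0004] deg 0.15520247709578502
[-0.491   0.3234  0.7623  1.9869 -0.2754  0.9377  2.1636]
```

Call:
send_rows:
  deltas:
    - [0,0.15,-0.16,0.05,0,0,0]
    - [0,0.3,-0.32,0.1,0,0,0]
    - [0,0.45,-0.48,0.2,0,0,0]
    - [0,0.524,-0.56,0.3,0,0,0]
    - [0,0.524,-0.56,0.3,0,0,0]
    - [0,0.524,-0.56,0.3,0,0,0]
    - [0,0.524,-0.56,0.3,0,0,0]

```text
clock: 7.53
tcp_pos: [0.4456, -0.2226, 0.1418]
orientation: [0.291, -3.128, -0.003]
contact_force: [0.7, 0.6, 0.7]
grip_width: 0.0161
```

```bash
python3 - <<'E'
from h import *
go([.4443,-.2246,.035],frame([0,0,1],100.5)); print(r.get_obs()['joints'])
g=grab('scene');np.savez('sd.npz',**g);f=grab('top');np.savez('td.npz',**f)
r_,gg,b=[g['pixels'][:,:,i].astype(int) for i in range(3)]
m=((r_>gg+50)&(r_>b+50)).astype(np.uint8); N,l,st,c=cv2.connectedComponentsWithStats(m)
P=np.array([.4443,-.2246,.14]); print('tcp px',proj(g,P),'10mm over/under',proj(g,P+[0,0,.02]),[(s[4],k) for s,k in zip(st,c) if s[4]>4])
E
```

```text
tcp [ 0.4456 -0.2226  0.1418] shift [ 0.0109 -0.0123  0.7123] turn [ 0.0005 -0.0001  0.0008] deg 0.16569719304413527
[-0.2765  0.3508  0.7562  2.0814 -0.3274  0.8284  2.4307]
tcp px [328.6177 128.6016] 10mm over/under [328.8054 123.6396] [(np.int32(255223), array([319.4475, 199.6577])), (np.int32(151), array([199.2914,  83.7285])), (np.int32(30), array([234.9333,  80.4667])), (np.int32(8), array([159.5,  94.5])), (np.int32(111), array([304.1982, 115.5946])), (np.int32(14), array([326.5714, 120.9286])), (np.int32(169), array([546.8639, 128.787 ])), (np.int32(68), array([269.0588, 139.2059])), (np.int32(80), array([276.75  , 144.2625])), (np.int32(25), array([311.6 , 237.88])), (np.int32(53), array([281.8491, 262.7736])), (np.int32(64), array([438.0781, 325.6562]))]
```

Call:
send_rows:
  deltas:
    - [0,0.011,-0.012,0.2,0,0,0]
    - [0,0.011,-0.012,0.4,0,0,0]
    - [0,0.011,-0.012,0.55,0,0,0]
    - [0,0.011,-0.012,0.65,0,0,0]
    - [0,0.011,-0.012,0.7,0,0,0]
    - [0,0.011,-0.012,0.7,0,0,0]
    - [0,0.011,-0.012,0.7,0,0,0]

```text
clock: 8.22
tcp_pos: [0.4439, -0.2259, 0.0373]
orientation: [0.289, -3.128, -0.001]
contact_force: [0.1, 0.6, 0.3]
grip_width: 0.0158
```

Call:
send_rows:
  deltas:
    - [0.4,0,0,0,0,0,0]
    - [0.4,0,0,0,0,0,0]
    - [0.4,0,0,0,0,0,0]
    - [0.4,0,0,0,0,0,0]
    - [0.4,0,0,0,0,0,0]

```text
clock: 8.63
tcp_pos: [0.4434, -0.2262, 0.0371]
orientation: [0.288, -3.128, -0.001]
contact_force: [-0.1, 0.2, -0.4]
grip_width: 0.0343
```

Call:
send_rows:
  deltas:
    - [0.4,0,0,-0.15,0,0,0]
    - [0.4,0,0,-0.35,0,0,0]
    - [0.4,0,0,-0.6,0,0,0]
    - [0.4,0,0,-0.85,0,0,0]
    - [0.4,0,0,-1,0,0,0]
    - [0.4,0,0,-1,0,0,0]

```text
clock: 9.13
tcp_pos: [0.4459, -0.2279, 0.1913]
orientation: [-0.286, 3.122, -0.001]
contact_force: [0.8, -0.4, 0.1]
grip_width: 0.0341
```

```bash
python3 - <<'E'
from h import *
g=grab('scene');f=grab('top')
for F,n_ in((g,'S'),(f,'T')):
    r_,gg,b=[F['pixels'][:,:,i].astype(int) for i in range(3)]
    m=((r_>gg+40)&(r_>b+40)).astype(np.uint8); N,l,st,c=cv2.connectedComponentsWithStats(m); d=proj(F,[.4443,-.2246,.01])
    print(n_,d,[(s[4],k) for s,k in zip(st,c) if s[4]>2 and np.linalg.norm(k-d)<25])
def crop(f,x,y,w,h): return cv2.resize(f['pixels'][y:y+h,x:x+w,::-1],None,fx=6,fy=6,interpolation=cv2.INTER_CUBIC)
cv2.imwrite('pics/dish.png',np.vstack([np.hstack([crop(g,295,130,65,50),crop(f,345,205,65,50)]),np.hstack([crop(g,290,170,65,50),crop(f,278,150,65,50)])]))
np.savez('s2.npz',**g);np.savez('t2.npz',**f)
E
```

```text
S [327.4783 158.7224] [(np.int32(37), array([324.5405, 155.4865]))]
T [378.7805 234.6133] [(np.int32(7), array([380., 231.]))]
```

View pics/dish.png

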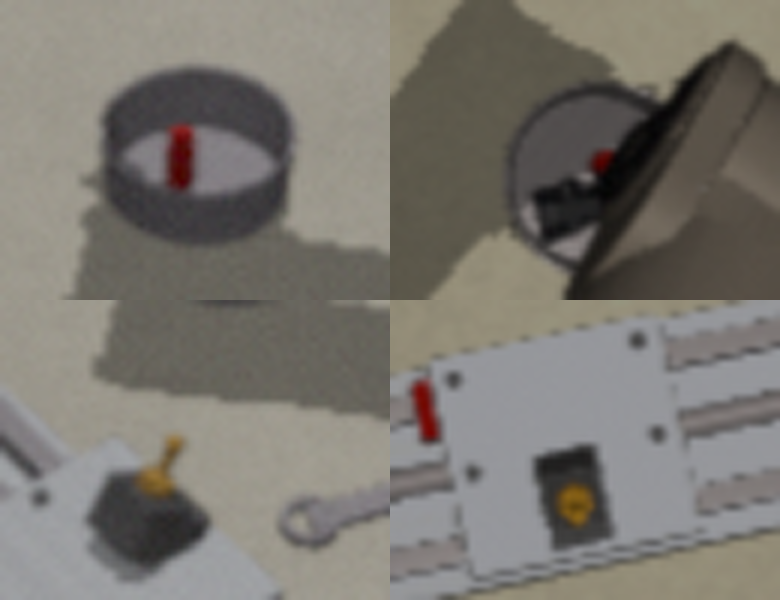

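Cap stands upright in the dish (scene crop (180,158)). Nipple head now visible at scene (318.9,193.1), top (308.6,185.8): triangulate it, and the gun.

```bash
python3 - <<'E'
from h import *
S=dict(np.load('s2.npz'));T=dict(np.load('t2.npz'))
for F,c in((S,(312,180,330,206)),(T,(300,176,318,194))):
    p=F['pixels'].astype(int);m=(p[:,:,0]>p[:,:,2]+35); M_=np.zeros(m.shape,bool); M_[c[1]:c[3],c[0]:c[2]]=m[c[1]:c[3],c[0]:c[2]]
    for v in range(c[1],c[3]):
        u=np.nonzero(M_[v])[0]
        if len(u): print(v,u.min(),u.max(),end='; ')
    print()
for h in(.026,.007): 
    q=U+n*h; print(h,q,proj(S,q),proj(T,q))
print('head',two(S,(318.9,193.1),T,(308.6,185.8)),'hex',two(S,(315.8,199.6),T,(308.3,183.3)))
E
```

```text
192 318 319; 193 318 320; 194 318 319; 195 318 319; 196 317 318; 197 316 317; 198 314 317; 199 313 318; 200 313 318; 201 314 318; 202 315 317; 
181 307 310; 182 306 311; 183 306 311; 184 306 311; 185 306 310; 186 307 310; 187 308 309; 
0.026 [0.6059 0.0065 0.1294] [318.7392 193.7289] [308.9122 186.0816]
0.007 [0.6152 0.0082 0.1129] [316.0594 199.2206] [308.4599 183.6602]
head (array([0.6063, 0.0075, 0.1331]), np.float64(0.0005051287779498299)) hex (array([0.6164, 0.0088, 0.1124]), np.float64(0.00010779537376520327))
```

```bash
cat >> h.py <<'E'
U=np.array([.606,.008,.1305])-.026*n
GUN=np.array([.470,.203,.110])
E
python3 - <<'E'
from h import *
p,F=grasp(GUN+[0,0,.035+.10],-15);print(p,U)
go(p,F); p2,_=grasp(GUN+[0,0,.035],-15);print(p2)
E
```

```text
[0.4611 0.2013 0.2112] [0.6188 0.0104 0.108 ]
tcp [ 0.4438 -0.2262  0.1874] shift [-0.6349  2.7812 -0.1544] turn [0.0003 0.0837 0.0003] deg 15.070794475881398
[0.4611 0.2013 0.1112]
```

Call:
send_rows:
  deltas:
    - [0.6,-0.04,0.15,-0.2,0,0,0]
    - [0.8,-0.09,0.35,-0.4,0,0,0]
    - [1,-0.14,0.6,-0.5,0,0,0]
    - [1,-0.18,0.8,-0.5,0,0,0]
    - [1,-0.22,0.95,-0.5,0,0,0]

```text
clock: 9.65
tcp_pos: [0.4494, -0.0772, 0.2616]
orientation: [0.292, -3.127, -0.004]
contact_force: [0.9, -0.0, 0.8]
grip_width: 0.0851
```

Call:
send_rows:
  deltas:
    - [1,-0.06,0.24,0,0,0,0]
    - [1,-0.11,0.48,0,0,0,0]
    - [1,-0.17,0.72,0,0,0,0]
    - [1,-0.22,0.95,0,0,0,0]
    - [1,-0.22,0.95,0,0,0,0]

```text
clock: 10.07
tcp_pos: [0.4552, 0.0733, 0.2604]
orientation: [0.304, -3.123, -0.002]
contact_force: [-0.3, -0.4, -0.2]
grip_width: 0.0854
```

```bash
python3 - <<'E'
from h import *
p,F=grasp(GUN+[0,0,.035+.10],-15);go(p,F);print(r.get_obs()['joints'])
E
```

```text
tcp [0.4552 0.0733 0.2604] shift [-0.2044  0.8294  0.3291] turn [0.0002 0.0822 0.0034] deg 14.81061006253342
[-0.8811  0.0635  0.6267  2.0209 -0.0448  1.0731  1.5308]
```

Call:
send_rows:
  deltas:
    - [1,-0.05,0.2,0,0,0.02,0]
    - [1,-0.1,0.4,0,0,0.04,0.001]
    - [1,-0.15,0.6,0.05,0,0.06,0.002]
    - [1,-0.2,0.83,0.15,0,0.082,0.003]
    - [1,-0.204,0.83,0.33,0,0.082,0.003]
    - [1,-0.204,0.83,0.33,0,0.082,0.003]
    - [1,-0.204,0.83,0.33,0,0.082,0.003]
    - [1,-0.204,0.83,0.33,0,0.082,0.003]

```text
clock: 10.73
tcp_pos: [0.4635, 0.1924, 0.2129]
orientation: [0.248, -2.872, 0.033]
contact_force: [0.6, -0.1, -0.4]
grip_width: 0.0855
```

```bash
python3 - <<'E'
from h import *
p,F=grasp(GUN+[0,0,.035],-15);go(p,F);o=r.get_obs();print(o['joints'])
g=grab('scene');f=grab('top')
a=cv2.resize(g['pixels'][165:255,360:440,::-1],None,fx=5,fy=5,interpolation=cv2.INTER_CUBIC);b=cv2.resize(f['pixels'][190:280,210:290,::-1],None,fx=5,fy=5,interpolation=cv2.INTER_CUBIC)
Rt=R.from_rotvec(o['orientation']).as_matrix()
for d in(-.018,-.036):
  q=o['tcp_pos']+Rt[:,2]*d
  for im,X,x,y in((a,g,360,165),(b,f,210,190)): cv2.circle(im,tuple(int(v) for v in (proj(X,q)-[x-.4,y-.4])*5),4,(0,255,0),1)
cv2.imwrite('pics/gun1.png',np.hstack([a,b]))
E
```

```text
tcp [0.4635 0.1924 0.2129] shift [-0.1684  0.0624  0.6567] turn [ 0.0007  0.0008 -0.0035] deg 0.6596814296568423
[-0.9001  0.386   0.5621  1.8161 -0.2577  1.2664  1.5083]
```

View pics/gun1.png

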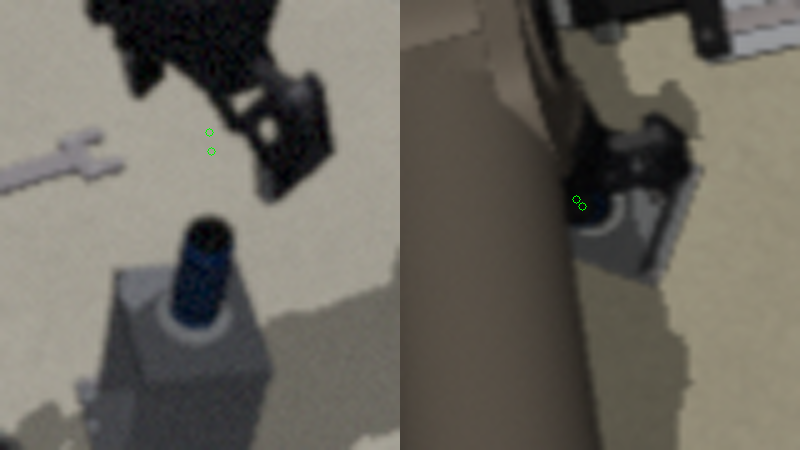

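Tips (scene crop (145,95)/(265,200)) are above the gun's end, centred about it (end cap (210,235)). Descend partway, correct, then finish.

Call:
send_rows:
  deltas:
    - [1,-0.04,0.06,0.15,0,0,-0.0035]
    - [1,-0.08,0.06,0.3,0,0,-0.0035]
    - [1,-0.1,0.06,0.4,0,0,-0.0035]
    - [1,-0.1,0.06,0.4,0,0,-0.0035]
    - [1,-0.1,0.06,0.4,0,0,-0.0035]

```text
clock: 11.25
tcp_pos: [0.4612, 0.2021, 0.1518]
orientation: [0.265, -2.872, 0.03]
contact_force: [-0.4, -0.8, 0.6]
grip_width: 0.0853
```

```bash
python3 - <<'E'
from h import *
p,F=grasp(GUN+[0,0,.035],-15);go(p,F);print(r.get_obs()['contact_force'])
E
```

```text
tcp [0.4612 0.2021 0.1518] shift [-0.0673 -0.0055  0.262 ] turn [0.0009 0.0011 0.0004] deg 0.2727278522289207
[-0.4178 -0.8061  0.5898]
```

Call:
send_rows:
  deltas:
    - [1,-0.03,-0.005,0.12,0,0,0]
    - [1,-0.059,-0.005,0.23,0,0,0]
    - [0.7,-0.059,-0.005,0.23,0,0,0]
    - [0.5,-0.059,-0.005,0.23,0,0,0]
    - [0.3,-0.059,-0.005,0.23,0,0,0]
    - [0.2,-0.059,-0.005,0.23,0,0,0]
    - [0,-0.059,-0.005,0.23,0,0,0]
    - [0,-0.059,-0.005,0.23,0,0,0]
    - [0,-0.059,-0.005,0.23,0,0,0]
    - [0,-0.059,-0.005,0.23,0,0,0]
  squeeze: 30

```text
clock: 12.08
tcp_pos: [0.4618, 0.2029, 0.1165]
orientation: [0.268, -2.873, 0.028]
contact_force: [-0.1, 2.2, 7.6]
grip_width: 0.027
```

```bash
python3 - <<'E'
from h import *
o=r.get_obs();print(o['tcp_pos'],o['contact_force'],o['moment'],o['grip_width']);go(o['tcp_pos']+[0,0,.14])
E
```

```text
[0.4618 0.2029 0.1165] [-0.1344  2.1511  7.568 ] [ 0.2369  0.1081 -0.1226] 0.02702372005595435
tcp [0.4618 0.2029 0.1165] shift [ 0.237   0.0042 -0.9027] turn [0. 0. 0.] deg 0.0
```

Gripped (27 mm). Firm up and lift straight.

Call:
send_rows:
  deltas:
    - [0,0,0,0,0,0,0]
    - [0,0,0,0,0,0,0]
    - [0,0,0,0,0,0,0]
    - [0,0.02,0,-0.08,0,0,0]
    - [0,0.05,0,-0.2,0,0,0]
    - [0,0.1,0,-0.38,0,0,0]
    - [0,0.15,0.002,-0.56,0,0,0]
    - [0,0.2,0.003,-0.75,0,0,0]
    - [0,0.24,0.004,-0.9,0,0,0]
    - [0,0.24,0.004,-0.9,0,0,0]
    - [0,0.24,0.004,-0.9,0,0,0]
  squeeze: 80

```text
clock: 13.0
tcp_pos: [0.4611, 0.2019, 0.2559]
orientation: [0.267, -2.873, 0.029]
contact_force: [0.0, 0.7, -5.4]
grip_width: 0.0263
```

```bash
python3 - <<'E'
from h import *
o=r.get_obs();print(o['tcp_pos'],o['contact_force'],o['moment'],o['grip_width'],o['joints'])
g=grab('scene');f=grab('top');np.savez('s3.npz',**g);np.savez('t3.npz',**f)
a=cv2.resize(g['pixels'][140:250,360:440,::-1],None,fx=5,fy=5,interpolation=cv2.INTER_CUBIC)
Rt=R.from_rotvec(o['orientation']).as_matrix();G=o['tcp_pos']-Rt[:,2]*OFF
for d in(.035,-.065-.0,.075,-.045):
    cv2.circle(a,tuple(int(v) for v in (proj(g,G-[0,0,d+.005])-[359.6,139.6])*5),4,(0,255,0),1)
b=cv2.resize(f['pixels'][180:290,205:285,::-1],None,fx=5,fy=5,interpolation=cv2.INTER_CUBIC)
cv2.imwrite('pics/lift.png',np.hstack([a,b]))
E
```

```text
[0.4611 0.2019 0.2559] [ 0.0446  0.6955 -5.4095] [ 0.0667 -0.4809  0.0066] 0.026329624978707066 [-0.928   0.3396  0.5708  1.7684 -0.2347  1.3477  1.4779]
```

View pics/lift.png

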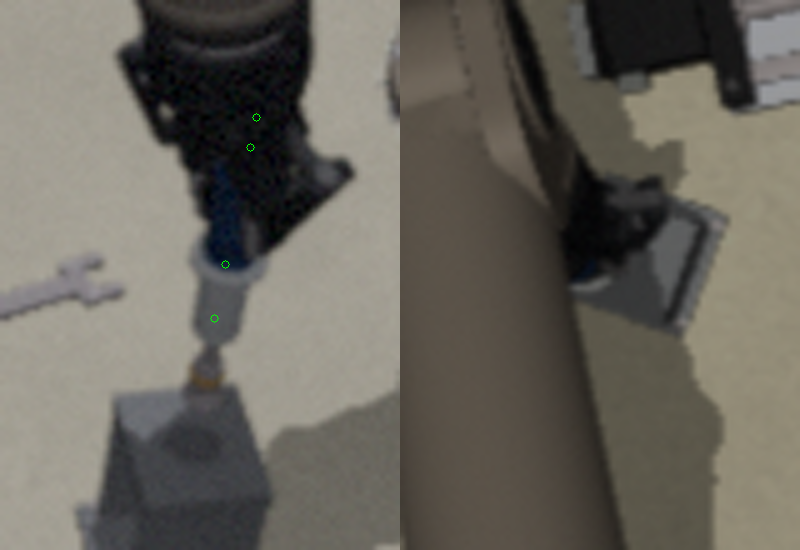

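Gun is out of the stand and hanging vertically (flange at crop (230,262), coupler's orange ring (205,380)), as predicted.

```bash
cat >> h.py <<'E'
Rg=R.from_rotvec([.268,-2.873,.028]).as_matrix()   # tool when the gun was gripped
def gunpose(h,fl=GUN,t0=np.array([.4618,.2029,.1165])):
    "tool pose with the gun on the nipple axis, flange h above hex underside"
    a=Rg.T@np.array([0,0,1.]); f=Rg.T@(fl-t0); f[1]=-.0004
    F=R.align_vectors([n,[np.cos(AZ+np.pi/2*-1),np.sin(AZ-np.pi/2),0]],[a,[0,1,0]],weights=[np.inf,1])[0].as_matrix()
    return U+n*h-F@f,F
E
python3 - <<'E'
from h import *
S=dict(np.load('s3.npz'));o=r.get_obs();Rt=R.from_rotvec(o['orientation']).as_matrix();p=o['tcp_pos']
def onjaw(u,v):
    c,d=ray(S,359.6+u/5,139.6+v/5); y=Rt[:,1]; return c+d*((p-c)@y)/(d@y)
for u,v in((230,260),(215,340),(205,380)): print(onjaw(u,v))
print('expected flange',GUN+[0,0,.1394])
print(Rg.T@[0,0,1],Rg.T@(GUN-[.4618,.2029,.1165]))
for h in(.19,.135,.111,.0965): P,F=gunpose(h);print(h,P,R.from_matrix(F).as_rotvec());
go(*gunpose(.19))
print('flange->',P, 'U',U,'y axis',F[:,1],Rt[:,1])
E
```

```text
[0.4675 0.2031 0.2515]
[0.4661 0.203  0.1911]
[0.4676 0.2034 0.1607]
expected flange [0.47   0.203  0.2494]
[ 0.2539  0.0045 -0.9672] [-0.0095 -0.0014  0.0042]
0.19 [ 0.5152 -0.0084  0.2741] [-0.2656  2.8636  0.0414]
0.135 [ 0.5423 -0.0034  0.2265] [-0.2656  2.8636  0.0414]
0.111 [ 0.5541 -0.0012  0.2057] [-0.2656  2.8636  0.0414]
0.0965 [0.5612 0.0001 0.1931] [-0.2656  2.8636  0.0414]
tcp [0.4597 0.2017 0.2538] shift [-0.0672 -1.4448 -0.1615] turn [-0.0006 -0.168  -0.0002] deg 30.242903135750606
flange-> [0.5612 0.0001 0.1931] U [0.6188 0.0104 0.108 ] y axis [-0.1845  0.9828  0.0039] [-0.1839  0.9829  0.002 ]
```

Call:
send_rows:
  deltas:
    - [0,0.02,-0.05,-0.1,0,-0.02,0]
    - [0,0.04,-0.15,-0.2,0,-0.045,0]
    - [0,0.05,-0.25,-0.3,0,-0.07,0]
    - [0,0.05,-0.35,-0.3,0,-0.095,0]
    - [0,0.05,-0.45,-0.3,0,-0.12,0]
    - [0,0.05,-0.55,-0.3,0,-0.145,0]
    - [0,0.05,-0.65,-0.3,0,-0.168,0]
    - [0,0.05,-0.75,-0.3,0,-0.168,0]
    - [0,0.05,-0.75,-0.3,0,-0.168,0]
    - [0,0.05,-0.75,-0.3,0,-0.168,0]

```text
clock: 13.93
tcp_pos: [0.4841, 0.091, 0.2984]
orientation: [-0.263, 2.865, 0.039]
contact_force: [0.4, 0.8, -3.8]
grip_width: 0.0263
```

```bash
sed -i 's/GUN=np.array(\[.470/GUN=np.array([.469/' h.py; python3 - <<'E'
from h import *
go(*gunpose(.19)); o=r.get_obs();print(o['joints'],o['contact_force'],o['grip_width'])
E
```

```text
tcp [0.4841 0.091  0.2984] shift [-0.0446 -0.6901  0.1747] turn [-0.0007 -0.0005 -0.0006] deg 0.18002852853463713
[-0.99   -0.1183  0.6091  2.0945  0.149   0.8876  1.2991] [ 0.3887  0.8409 -3.7765] 0.0262687361920448
```

Call:
send_rows:
  deltas:
    - [0,-0.01,-0.15,0.03,0,0,0]
    - [0,-0.02,-0.3,0.07,0,0,0]
    - [0,-0.03,-0.45,0.1,0,0,0]
    - [0,-0.045,-0.6,0.14,0,0,0]
    - [0,-0.045,-0.69,0.175,0,0,0]
    - [0,-0.045,-0.69,0.175,0,0,0]
    - [0,-0.045,-0.69,0.175,0,0,0]
    - [0,-0.045,-0.69,0.175,0,0,0]
    - [0,-0.045,-0.69,0.175,0,0,0]

```text
clock: 14.68
tcp_pos: [0.5177, -0.0056, 0.276]
orientation: [-0.268, 2.862, 0.04]
contact_force: [0.6, 0.0, -3.6]
grip_width: 0.0268
```

```bash
python3 - <<'E'
from h import *
go(*gunpose(.145)); o=r.get_obs();print(o['joints'],o['contact_force'],o['grip_width'])
E
```

```text
tcp [ 0.5177 -0.0056  0.276 ] shift [-0.0597 -0.0171  0.2955] turn [-0.0003  0.0004  0.0006] deg 0.14485546033190866
[-0.9144 -0.0388  0.8251  2.087  -0.0011  0.8141  1.6724] [ 0.6359  0.03   -3.6471] 0.02679178401760737
```

Move to 14 mm before mouth contact and use the last picture for the alignment check.

Call:
send_rows:
  deltas:
    - [0,-0.02,-0.008,0.1,0,0,0]
    - [0,-0.04,-0.017,0.2,0,0,0]
    - [0,-0.06,-0.017,0.29,0,0,0]
    - [0,-0.06,-0.017,0.29,0,0,0]
    - [0,-0.06,-0.017,0.29,0,0,0]
    - [0,-0.06,-0.017,0.29,0,0,0]

```text
clock: 15.18
tcp_pos: [0.5382, -0.0053, 0.2371]
orientation: [-0.266, 2.861, 0.04]
contact_force: [0.4, -0.7, -3.9]
grip_width: 0.0264
```

```bash
python3 - <<'E'
from h import *
g=grab('scene');f=grab('top');np.savez('s4.npz',**g);np.savez('t4.npz',**f)
go(*gunpose(.145)); o=r.get_obs();print(o['joints'],o['contact_force'])
out=[]
Rt=R.from_rotvec(o['orientation']).as_matrix();P,F=gunpose(.145);fl=U+n*.145+(o['tcp_pos']-P)
for X,x,y in((g,292,145),(f,285,150)):
    a=cv2.resize(X['pixels'][y:y+65,x:x+48,::-1],None,fx=8,fy=8,interpolation=cv2.INTER_CUBIC)
    for q,c in((U+n*.026,(255,0,0)),(fl-n*.100,(0,255,0)),(fl-n*.05,(0,255,0))): print((proj(X,q)-[x-.4,y-.4])*8); cv2.circle(a,tuple(int(v) for v in (proj(X,q)-[x-.4,y-.4])*8),3,c,1)
    out.append(a)
cv2.imwrite('pics/pre.png',np.hstack(out))
E
```

```text
tcp [ 0.5384 -0.0054  0.2375] shift [0.0033 0.0084 0.0121] turn [-0.0002  0.0011 -0.    ] deg 0.19810415955346972
[-0.8817  0.0926  0.8646  2.1003 -0.1754  0.721   1.8438] [ 0.4275 -0.4842 -4.5604]
[218.9498 393.5948]
[238.501  343.3371]
[296.8501 223.6739]
[190.6643 291.4677]
[197.3414 310.2342]
[207.473  364.5769]
```

View pics/pre.png

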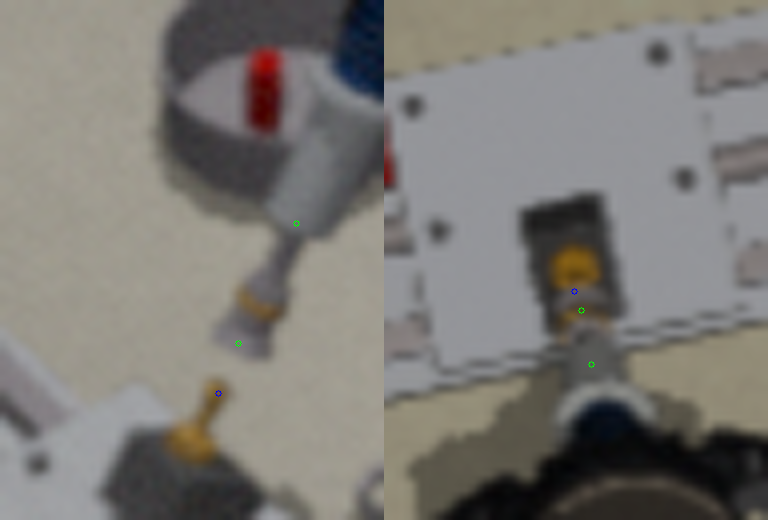

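Mouth (scene crop (242,345)) points at the head (218,390), within about 1 mm of the axis; cap still in the dish. Push on.

```bash
python3 - <<'E'
from h import *
for h in(.13,.115,.105): go(*gunpose(h))
E
```

```text
tcp [ 0.5384 -0.0054  0.2375] shift [-0.0218  0.008   0.1089] turn [-0.0002  0.0011 -0.    ] deg 0.19810415955346972
tcp [ 0.5384 -0.0054  0.2375] shift [-0.0468  0.0076  0.2057] turn [-0.0002  0.0011 -0.    ] deg 0.19810415955346972
tcp [ 0.5384 -0.0054  0.2375] shift [-0.0635  0.0073  0.2702] turn [-0.0002  0.0011 -0.    ] deg 0.19810415955346972
```

Call:
send_rows:
  deltas:
    - [0,-0.01,0.008,0.05,0,0.001,0]
    - [0,-0.022,0.008,0.109,0,0.001,0]
    - [0,-0.03,0.008,0.14,0,0.001,0]
    - [0,-0.038,0.008,0.17,0,0.001,0]
    - [0,-0.043,0.008,0.19,0,0.001,0]
    - [0,-0.047,0.008,0.206,0,0.001,0]
    - [0,-0.047,0.008,0.206,0,0.001,0]
    - [0,-0.047,0.008,0.206,0,0.001,0]
  squeeze: 100

```text
clock: 15.95
tcp_pos: [0.5532, -0.0019, 0.2089]
orientation: [-0.264, 2.864, 0.039]
contact_force: [2.4, -1.3, -6.3]
grip_width: 0.0262
```

```bash
python3 - <<'E'
from h import *
go(*gunpose(.103)); o=r.get_obs();print(o['contact_force'],o['contact_force']@n,o['moment'],o['grip_width'],o['joints'])
P,F=gunpose(.1);print('h now',.1+(o['tcp_pos']-P)@n,'lat',F.T@(o['tcp_pos']-P))
E
```

```text
tcp [ 0.5532 -0.0019  0.2089] shift [-0.0209  0.0031  0.0723] turn [-0.0006 -0.     -0.0002] deg 0.1128434133399944
[ 2.4129 -1.2547 -6.2913] -6.520334469172126 [-0.5465 -0.0657 -0.2157] 0.02623636686052753 [-0.8221  0.186   0.8332  2.1008 -0.2983  0.6706  1.9509]
h now 0.11428728117669926 lat [ 0.0039 -0.0004 -0.0138]
```

Call:
send_rows:
  deltas:
    - [0,-0.006,0.002,0.02,0,0,0]
    - [0,-0.012,0.003,0.04,0,0,0]
    - [0,-0.017,0.003,0.06,0,0,0]
    - [0,-0.021,0.003,0.073,0,0,0]
    - [0,-0.021,0.003,0.073,0,0,0]
    - [0,-0.021,0.003,0.073,0,0,0]

```text
clock: 16.45
tcp_pos: [0.5589, -0.0006, 0.1995]
orientation: [-0.264, 2.864, 0.04]
contact_force: [-3.2, -2.3, 7.0]
grip_width: 0.0256
```

```bash
python3 - <<'E'
from h import *
go(*gunpose(.097)); o=r.get_obs();print(o['contact_force'],o['contact_force']@n,o['moment'],o['grip_width'],o['joints'])
P,F=gunpose(.1);print('h now',.1+(o['tcp_pos']-P)@n,'lat',F.T@(o['tcp_pos']-P))
E
```

```text
tcp [ 0.5589 -0.0006  0.1995] shift [-0.0097  0.0017  0.0403] turn [-0.0004 -0.0001 -0.0004] deg 0.09815043822892248
[-3.1965 -2.2772  6.9728] 7.817608891697065 [-0.7031  0.6543 -0.1843] 0.025617565745348864 [-0.7977  0.2155  0.8156  2.0983 -0.3382  0.6555  1.9845]
h now 0.10321059233905343 lat [ 0.0007 -0.0003 -0.0031]
```

Snapped and pressing ~11 N on the nipple (about 8–9 mm in). Press about 5 mm more.

Call:
send_rows:
  deltas:
    - [0,-0.004,0.001,0.015,0,0,0]
    - [0,-0.007,0.0015,0.027,0,0,0]
    - [0,-0.009,0.0015,0.036,0,0,0]
    - [0,-0.009,0.0015,0.036,0,0,0]
    - [0,-0.009,0.0015,0.036,0,0,0]
    - [0,-0.009,0.0015,0.036,0,0,0]

```text
clock: 16.95
tcp_pos: [0.5615, -0.0001, 0.1949]
orientation: [-0.264, 2.864, 0.04]
contact_force: [-4.3, -3.1, 9.5]
grip_width: 0.0263
```

```bash
python3 - <<'E'
from h import *
go(*gunpose(.097))
F_=[]
for i in range(4):
    g=grab('scene');o=r.get_obs();F_.append(o['contact_force']@n)
print(F_,o['contact_force'],o['moment'],o['grip_width'])
P,F=gunpose(.1);print('h now',.1+(o['tcp_pos']-P)@n,'lat',F.T@(o['tcp_pos']-P))
np.savez('s5.npz',**g)
E
```

```text
tcp [ 0.5615 -0.0001  0.1949] shift [-0.0005  0.0012  0.0056] turn [-0.0004 -0.     -0.0004] deg 0.10028832357771274
[np.float64(8.845454549570812), np.float64(8.651689124796343), np.float64(10.040707289653902), np.float64(9.539059558760703)] [-5.4989 -2.669   7.6123] [-0.8572  0.8047 -0.2177] 0.026497982516221062
h now 0.09785688729635915 lat [-0.0007 -0.0002  0.002 ]
```

Call:
send_rows:
  deltas:
    - [0,-0.0015,0.0005,0.007,0,0,0]
    - [0,-0.003,0.001,0.013,0,0,0]
    - [0,-0.003,0.001,0.013,0,0,0]
    - [0,-0.003,0.001,0.013,0,0,0]
    - [0,-0.003,0.001,0.013,0,0,0]

```text
clock: 17.57
tcp_pos: [0.5625, 0.0002, 0.1932]
orientation: [-0.263, 2.864, 0.04]
contact_force: [-5.4, -2.7, 9.5]
grip_width: 0.026
```

```bash
python3 - <<'E'
from h import *
F_=[]
for i in range(5):
    g=grab('scene');o=r.get_obs();F_.append(o['contact_force'])
print(np.mean(F_,0),np.mean(F_,0)@n,o['moment'],o['grip_width'])
P,F=gunpose(.1);print('h now',.1+(o['tcp_pos']-P)@n,'lat',F.T@(o['tcp_pos']-P))
E
```

```text
[-5.4728 -3.3959  8.7613] 10.587520878588572 [-0.8876  0.8204 -0.2635] 0.026236297803629453
h now 0.09591476057473636 lat [-0.0012 -0.0002  0.0039]
```

```bash
python3 - <<'E'
from h import *
def ring(f,c):
    p=f['pixels'].astype(int);m=np.zeros(p.shape[:2],np.uint8);m[c[1]:c[3],c[0]:c[2]]=(p[:,:,0]>p[:,:,2]+35)[c[1]:c[3],c[0]:c[2]]
    N,l,st,k=cv2.connectedComponentsWithStats(m);return [(s[4],q) for s,q in zip(st[1:],k[1:]) if s[4]>2]
A=dict(np.load('s4.npz'));g=grab('scene');np.savez('s6.npz',**g)
c=(308,175,335,208); print('pre',ring(A,c));print('now',ring(g,c))
for h in np.arange(.005,.07,.008): print(round(h,3),proj(g,U+n*h))
# tones down the gun axis: barrel end and flange
for F,t in((A,'pre'),(g,'now')): print(t,[(round(h,3),int(F['pixels'][tuple(np.round(proj(F,U+n*h)[::-1]).astype(int))].sum())) for h in np.arange(.01,.16,.004)])
r_,gg,b=[g['pixels'][:,:,i].astype(int) for i in range(3)]
N,l,st,k=cv2.connectedComponentsWithStats(((r_>gg+40)&(r_>b+40)).astype(np.uint8));print([(s[4],q) for s,q in zip(st,k) if 310<q[0]<340 and 140<q[1]<175])
E
```

```text
pre [(np.int32(9), array([323.7778, 182.8889])), (np.int32(35), array([316.3429, 198.2857]))]
now [(np.int32(6), array([318.6667, 193.8333])), (np.int32(11), array([315., 201.]))]
0.005 [316.0034 199.8728]
0.013 [317.1287 197.568 ]
0.021 [318.2594 195.2523]
0.029 [319.3954 192.9255]
0.037 [320.5368 190.5877]
0.045 [321.6837 188.2387]
0.053 [322.836  185.8785]
0.061 [323.9939 183.5069]
0.069 [325.1574 181.124 ]
pre [(np.float64(0.01), 272), (np.float64(0.014), 255), (np.float64(0.018), 251), (np.float64(0.022), 228), (np.float64(0.026), 254), (np.float64(0.03), 349), (np.float64(0.034), 452), (np.float64(0.038), 453), (np.float64(0.042), 419), (np.float64(0.046), 360), (np.float64(0.05), 357), (np.float64(0.054), 261), (np.float64(0.058), 245), (np.float64(0.062), 261), (np.float64(0.066), 280), (np.float64(0.07), 294), (np.float64(0.074), 272), (np.float64(0.078), 270), (np.float64(0.082), 238), (np.float64(0.086), 225), (np.float64(0.09), 230), (np.float64(0.094), 257), (np.float64(0.098), 331), (np.float64(0.102), 337), (np.float64(0.106), 323), (np.float64(0.11), 332), (np.float64
[... 617 characters left out ...]
float64(0.058), 334), (np.float64(0.062), 351), (np.float64(0.066), 339), (np.float64(0.07), 350), (np.float64(0.074), 320), (np.float64(0.078), 301), (np.float64(0.082), 298), (np.float64(0.086), 287), (np.float64(0.09), 317), (np.float64(0.094), 375), (np.float64(0.098), 272), (np.float64(0.102), 129), (np.float64(0.106), 75), (np.float64(0.11), 83), (np.float64(0.114), 94), (np.float64(0.118), 87), (np.float64(0.122), 88), (np.float64(0.126), 86), (np.float64(0.13), 85), (np.float64(0.134), 103), (np.float64(0.138), 91), (np.float64(0.142), 126), (np.float64(0.146), 97), (np.float64(0.15), 83), (np.float64(0.154), 67), (np.float64(0.158), 76)]
[(np.int32(37), array([324.6216, 154.973 ]))]
```

Ring check agrees the coupler is seated (ring at 27 mm above the hex underside, as expected), nozzle in ~13 ± 2 mm. Add about 1.5 mm margin while watching the force.

Call:
send_rows:
  deltas:
    - [0,-0.001,0.0003,0.005,0,0,0]
    - [0,-0.0025,0.0005,0.01,0,0,0]
    - [0,-0.0025,0.0005,0.01,0,0,0]
    - [0,-0.0025,0.0005,0.01,0,0,0]
    - [0,-0.0025,0.0005,0.01,0,0,0]

```text
clock: 18.28
tcp_pos: [0.5632, 0.0003, 0.1919]
orientation: [-0.263, 2.864, 0.04]
contact_force: [-5.2, -3.7, 8.9]
grip_width: 0.0263
```

```bash
python3 - <<'E'
from h import *
F_=[]
for i in range(6):
    g=grab('scene');o=r.get_obs();F_.append(o['contact_force'])
print(np.mean(F_,0),np.mean(F_,0)@n,o['moment'],o['grip_width'],o['clock'])
P,F=gunpose(.1);print('h now',.1+(o['tcp_pos']-P)@n,'lat',F.T@(o['tcp_pos']-P))
E
```

```text
[-5.9067 -3.8179  8.8707] 10.933972571421643 [-0.9179  0.8235 -0.2823] 0.025956791935775145 18.5833
h now 0.09439438057777885 lat [-0.0016 -0.0002  0.0054]
```

Call:
send_rows:
  deltas:
    - [0,-0.001,0.0003,0.005,0,0,0]
    - [0,-0.0025,0.0005,0.01,0,0,0]
    - [0,-0.0025,0.0005,0.01,0,0,0]
    - [0,-0.0025,0.0005,0.01,0,0,0]
    - [0,-0.0025,0.0005,0.01,0,0,0]

```text
clock: 19.0
tcp_pos: [0.5638, 0.0003, 0.1911]
orientation: [-0.263, 2.864, 0.041]
contact_force: [-11.2, -4.4, 18.5]
grip_width: 0.0258
```

```bash
python3 - <<'E'
from h import *
F_=[]
for i in range(8):
    g=grab('scene');o=r.get_obs();F_.append(o['contact_force'])
print(np.mean(F_,0),np.mean(F_,0)@n,np.std(np.array(F_)@n),o['moment'],o['grip_width'],o['clock'])
P,F=gunpose(.1);print('h now',.1+(o['tcp_pos']-P)@n,'lat',F.T@(o['tcp_pos']-P))
E
```

```text
[-11.0655  -4.1312  18.313 ] 21.676094241548792 0.2504796529739655 [-0.8834  1.4921 -0.2083] 0.02608579056409819 19.4
h now 0.09341628305000468 lat [-0.0019 -0.0003  0.0063]
```

Stop found (force jumped to ~25 N on the nipple). Back off 1.5 mm to the near-stop spring position and hand in.

Call:
send_rows:
  deltas:
    - [0,0.0025,-0.0005,-0.01,0,0,0]
    - [0,0.0025,-0.0005,-0.01,0,0,0]
    - [0,0.0025,-0.0005,-0.01,0,0,0]
    - [0,0.0025,-0.0005,-0.01,0,0,0]
    - [0,0.0025,-0.0005,-0.01,0,0,0]
    - [0,0.0025,-0.0005,-0.01,0,0,0]

```text
clock: 19.9
tcp_pos: [0.5632, 0.0003, 0.1919]
orientation: [-0.263, 2.864, 0.04]
contact_force: [-6.1, -3.6, 8.3]
grip_width: 0.0258
```

```bash
python3 - <<'E'
from h import *
F_=[]
for i in range(4):
    g=grab('scene');o=r.get_obs();F_.append(o['contact_force'])
f=np.mean(F_,0)@n;P,F=gunpose(.1);h=.1+(o['tcp_pos']-P)@n
print(f,h,o['grip_width'],np.degrees(np.linalg.norm(R.from_matrix(F.T@R.from_rotvec(o['orientation']).as_matrix()).as_rotvec())))
if 9<f<14 and h<.0965: print(r.hand_in())
E
```

```text
10.904201832460066 0.09439979290453782 0.026092951407361398 0.1137716253291171
the job is handed in; nothing more can be done
None
```

I put the dust cap in the dish, lifted the gun out of its stand and snapped its coupler onto the nipple. I pushed it in to the stop and backed off about 1 mm. I handed it in there at about 20 s, still gripped with the squeeze set to 100 N. The hand-in gives no verdict, so these are only my own checks.

**Last checks**
- **Push:** the force on the nipple is about 14.5 N, counting the gun's weight. One millimetre further in it jumped to about 25 N at the stop, so the nozzle should be in about 15 mm of its 16.
- **Seating:** before the final push, the coupler's orange ring was at the height expected for a seated coupler, to about 1 mm.
- **Squareness:** the tool is within 0.1° of the pose I planned. I took the nipple's axis from the images and did not measure the gun's angle directly at the end. Its azimuth could be off by a few degrees, which is about 2° of tilt.
- **Cap:** it stands in the upright dish. I last confirmed this in the image just before the final push.
- **Other tools:** I did not measure them again at the end. I noticed no contact with any of them.

**What disagreed**
- **Fingertips:** both cameras put them about 18 mm behind the reported TCP, not 11 mm ahead of it. I worked from the camera value, and both grasps held.
- **Nozzle travel:** a coarse image estimate gave about 13 ± 2 mm, against about 15 mm from force and geometry. That is why I went on to find the stop.
- **Sideways load:** a steady 3 to 4 N sideways (mostly along y) remained on the tool during the press.

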